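Hang the spice-jar holder on its studs and put the jar back

ROBOT

A 7-joint arm with a two-finger parallel gripper is mounted at the origin on a cart in front of the work surface, level with it; the furniture and walls round the work are solid. World frame = base frame: x ahead of the robot, y to its left, z up, the work surface at z = 0. Lengths are in mm, angles in rad, forces in N, time in s.
With the tool pointing down it reaches from about 400 to 925 mm from the base axis. Payload 4.1 kg.
Tool frame: the origin (TCP) lies on the centre line of the jaws, within the pads' length; the fingertips stand 14 mm ahead of it and the grasp point (between the pads) lies 5 mm behind it (tip_extent is the distance from the TCP to the fingertips, in mm); z points along the fingers, y is the line along which they close (so a half turn about z gives the same grasp; the last joint's range is limited). The gripper opens to 85 mm and grips with 20 to 120 N. Pads are 22 mm wide; open, the fingers measure 114 mm over their backs; the gripper's body (76 mm by 85 mm) begins 54 mm behind the grasp point. The pads swing forward as they close: fully open they stand 13 mm farther back than shut.
Start: joints at [-1.221, 0.398, 0.045, 1.537, -0.019, 1.207, -0.051], TCP at [282.009, 585.673, 245.347] pointing down, gripper open.
Joint ranges: [-2.82, 2.82], [-0.49, 2.23], [-1.37, 1.46], [0, 2.46], [-1.36, 4.5], [0.23, 2], [-2.94, 2.94]. Speed limits (rad/s): [2.57, 2.57, 3.14, 3.14, 3.14, 3.14, 3.14].

INTERFACE

Orientations are given as a unit quaternion [w, x, y, z].
In Python, from station import goto, move_straight, set_joints, gripper_to, sleep, solve_ik, state, capture, camera_model, IKError, sign_off, tip_extent gives the robot as it stands. The module is installed in compiled form; this text tells all that it offers. Calls block until the motion is done:
- goto(position, orientation): joint-space move of the TCP to a pose.
- move_straight(position, v=150, orientation=None, contact_N=None): straight line of the TCP; orientation=None keeps the orientation; v is the mean speed in mm/s. With contact_N (N) it stops when the force on the tool has changed by that much, and returns True; else False.
- set_joints(angles): joint-space move.
- gripper_to(opening): finger opening in mm; the grip force is fixed at half the most; returns when the fingers have stopped.
- sleep(seconds).
- solve_ik(position, orientation): joint angles nearest the present ones, or None.
- state(): the state.
- capture(name): name is "scene" or "top" or "wrist"; returns the picture (400x640x3 uint8, blue, green, red); there is no depth.
- camera_model(name): a dict with "fov_y" (degrees; the focal length in pixels is half the picture's height over the tangent of half this angle, whatever the lens; pixels are square), "cx", "cy" (the principal point, pixels), "R" (3x3) and "t" (3): a world point X has camera coordinates R X + t. Camera axes: x right, y down, z forward; pixel columns grow to the right and rows downward; lengths in mm; the calibration is good to about 2 mm. A picture is of the moment at which its call begins: read the wrist's pose just before it. camera_model takes no time and is no camera call; for the wrist camera it gives the pose at the moment of the call.
A pose or a line that the arm cannot do raises IKError and nothing moves.
- sign_off(): hands the job in; it is judged then, once.
The state is a dict: "time": time; "qpos": joint angles; "joint_velocities": joint speeds; "tau": joint torques, N m; "eef_pos": TCP position; "orientation": TCP orientation; "ft_force": force on the tool from outside, world axes, zero at the start; "ft_torque": the same for the moment, N m; "gripper_width": finger opening in mm; "gripper_force": force on a finger pad.
Only numpy, scipy, OpenCV 4.12 (cv2) and the standard library are available. Lean on these libraries where they do the work, as an engineer would, in place of code of your own. Each camera call takes 0.05 s, during which the arm holds its last target. There are 200 camera calls.

TASK

The white jar holder has come off the wooden spice panel: hang it back beside the other one by passing its two keyholes over the pair of screw heads, feeling for them, and then slide it fully down so that it locks, level and flush with the panel. Let go of it, then stand the yellow-capped spice jar in it. Work gently and force nothing, and leave the neighbouring jar, the mug and the egg timer alone.

Things in the scene. Friction and masses are not known exactly. Their poses are not given: they have to be found in the camera images.
- holder: Loose jar holder of white sheet metal, 0.15 to 0.3 kg, upright on the counter: open-topped box 60 wide (y), 61 deep (x), cheeks 3 thick and 60 high, front lip 24 high, back plate 4 thick, 86 high, flat behind. Origin: underside, mid-width, on the BACK face; x points out of the back (to the panel when hung), so the box runs from x = -61 to 0; z up.
- holder_grip (a point): Where to grasp the holder: between the tops of its two cheeks (60 apart outside, fingers closing along the holder's y, from above), 32 mm in front of the back face and 46 mm above the underside. A gripper body 54 mm higher than this point clears the panel's top when the holder hangs.
- holder_entry (a point): Point on the holder's back face midway between its two keyholes' entry openings, 53 mm above the underside; keyholes at y = -18 and +18. Each entry is 14 wide and 18 high (z = 44 to 62, corners cut), and narrows at 45 degrees into a slot 7 wide that runs up to z = 73. Axes as the holder's.
- holder_lock (a point): Point on the holder's back face, 70.5 mm above its underside, that meets the middle of the stud pair when the holder hangs locked with the slots' upper ends on the shanks: 17.5 mm above the entry point. So the holder goes on 17.5 mm too high and slides straight down that far.
- holder_in (a point): Centre of the holder's inner floor (54 by 54 mm), 33 mm in front of its back face and 3 mm above its underside.
- panel: Spice panel, fixed: pale wooden board 300 wide, 18 thick, top edge 140 above the counter, on a foot 10 thick that reaches 75 in front of the board. Origin at counter height below the middle of the board's front face; x points into the board, y left along it, z up. An equal holder is fixed at y = +75 with a jar in it. Rigid: over 30 N between holder and panel or studs while hanging it is forcing.
- stud_mark (a point): Mark on the board's face (on its flush metal track) at y = -72, 120.5 above the counter; axes as the panel's. Nearby the stud pair sticks out: 36 apart along y, shanks 5 thick, round heads 11 across and 3 thick, underside 5.5 and front 8.5 off the face. Its height is exact, but it was clamped by eye: its middle lies up to 15 mm left or right of the mark, to be seen or felt.
- spice_jar: Spice jar with a yellow cap, 43 mm across, 102 high, 0.08 to 0.15 kg, standing on the counter; origin at the centre of its underside, z up. Grasp it from above about 82 mm up, so that the fingertips stay over the holder's cheeks. Set it down gently (under 40 N). In the holder it has some 5 mm of play; the stud heads stick 4.5 mm into the box at the back.
- hung_jar: Spice jar with a green cap, 43 mm across, 101 high, in the neighbouring holder on the panel: leave alone. Origin at the centre of its underside.
- mug: White mug, 78 mm across, 102 high, to the left of the panel: leave alone. Origin at its underside.
- egg_timer: Steel egg timer, 53 mm across, 72 high, standing to the right of the panel: leave alone. Origin at its underside.
There are look-alikes about, which are no part of the job. Leave any purple look-alike of the holder alone.

How it is judged (in metres and radians):
On the way:
1. the holder hangs locked on the studs, level and flush with the panel, and is let go, before the jar goes in (x of holder_lock in the frame of stud_mark above -0.003 m and z of holder_lock in the frame of stud_mark between -0.004 and 0.003 m and y of holder_lock in the frame of stud_mark between -0.017 and 0.017 m and angle between the x axis of holder and the x axis of panel, either way round below 0.08 rad and angle between the z axis of holder and the z axis of panel, either way round below 0.08 rad and horizontal distance between spice_jar and holder_in above 0.05 m and contact force between holder and the fingers below 0.2 N), for 0.3 s.
At the end, for the whole second after the job is handed in: The holder hangs fully slid down on the studs (3 mm high to 4 mm low, within 17 mm of the mark), its back within 3 mm of the board, square and level within 0.08 rad; the yellow-capped jar stands on its floor, upright within 0.12 rad, within 12 mm of the centre; both released and at rest (x of holder_lock in the frame of stud_mark above -0.003 m and z of holder_lock in the frame of stud_mark between -0.004 and 0.003 m and y of holder_lock in the frame of stud_mark between -0.017 and 0.017 m and angle between the x axis of holder and the x axis of panel, either way round below 0.08 rad and angle between the z axis of holder and the z axis of panel, either way round below 0.08 rad and horizontal distance between spice_jar and holder_in below 0.012 m and z of spice_jar in the frame of holder_in between -0.003 and 0.004 m and angle between spice_jar's own z axis and vertical below 0.12 rad and linear speed of each of spice_jar, holder below 0.02 m/s); the robot touches nothing.
It fails at once if the holder is forced while it is being hung: more than 30 N between it and the panel or its studs (contact force between holder and panel above 30 N and horizontal distance between spice_jar and holder_in above 0.05 m).
It fails at once if the jar is dropped or rammed into the holder (more than 40 N) (contact force between spice_jar and holder above 40 N).
It fails at once if the neighbouring jar is disturbed (distance of hung_jar from where it was at the start of the episode above 0.012 m).
It fails at once if the mug or the egg timer is disturbed (distance of any of mug, egg_timer from where it was at the start of the episode above 0.015 m).
It also fails if it takes over 58 s, if anything falls off the work surface, if the arm or the gripper's body presses on something with over 40 N, if the wrist force passes 120 N, or if a joint passes its speed limit or range.

## Working session

There is one attempt and no reset: what is moved stays moved. The work goes in short steps, each a Python script; the robot and the scene stay as the last script left them, time stands still between calls to the robot, and variables do not carry over. Pictures are saved under pics/ and viewed, at most 10 in all, crops included, and the job is handed in when it is done.

```bash
mkdir -p pics
python3 - <<'E'
from station import *
import cv2,numpy as np
for n in("scene","top"):
    m=camera_model(n);print(n,m)
    cv2.imwrite(f"pics/{n}0.png",capture(n))
s=state();print(s["time"],s["eef_pos"],s["orientation"],s["gripper_width"],tip_extent)
E
```

```text
scene {'fov_y': 43.36618155378039, 'cx': 324.3389729068748, 'cy': 204.26756752762068, 'R': array([[ 0.87629576, -0.4817561 ,  0.00409874],
       [-0.35098266, -0.64420562, -0.67956625],
       [ 0.33002562,  0.59406244, -0.73360269]]), 't': array([-466.56264626,  204.04474148, 1185.97463125])}
top {'fov_y': 49.12439386852359, 'cx': 319.5534113189418, 'cy': 200.36927002457364, 'R': array([[ 0.02774176, -0.99958474, -0.0077939 ],
       [-0.98842787, -0.02626723, -0.14940009],
       [ 0.14913333,  0.01184833, -0.98874611]]), 't': array([ -68.81445986,  534.99220349, 1389.45490283])}
0.1 [281.75503247 585.16837543 244.36224953] [-1.41002368e-04  2.22464217e-01  9.74940473e-01 -8.52437762e-04] 85.37604516138583 14.0
```

View pics/scene0.png

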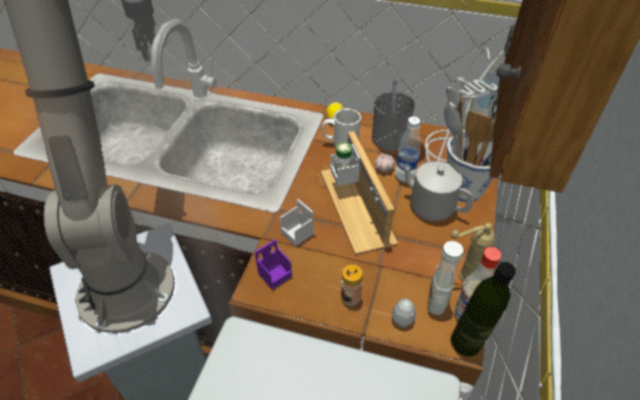

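View pics/top0.png

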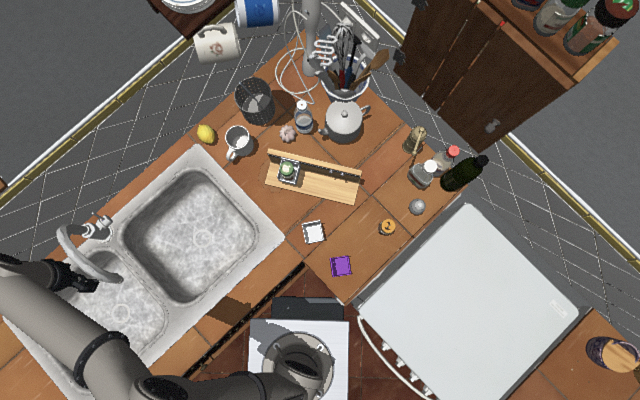

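The scene picture shows the white holder at (297,225), the purple look-alike at (273,265), the yellow-capped jar at (351,285), the egg timer at (403,312), and the panel at (360,200). In the top view these are at (313,232), (341,266), (388,227), (417,206) and (315,175). The white box fits the holder because of its colour and its tall back plate. I'll confirm it in crops.

Run:
```python
import cv2
a=cv2.imread("pics/top0.png")[140:280,255:440]; b=cv2.imread("pics/scene0.png")[130:330,250:430]
cv2.imwrite("pics/topc.png",cv2.resize(a,None,fx=4.2,fy=4.2,interpolation=cv2.INTER_CUBIC))
cv2.imwrite("pics/scenec.png",cv2.resize(b,None,fx=3,fy=3,interpolation=cv2.INTER_CUBIC))
```

```text
(no output)
```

View pics/topc.png

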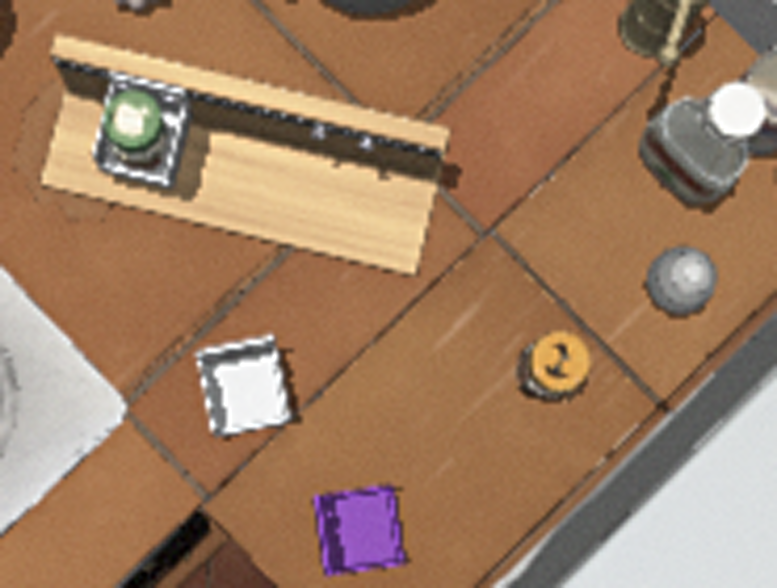

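View pics/scenec.png

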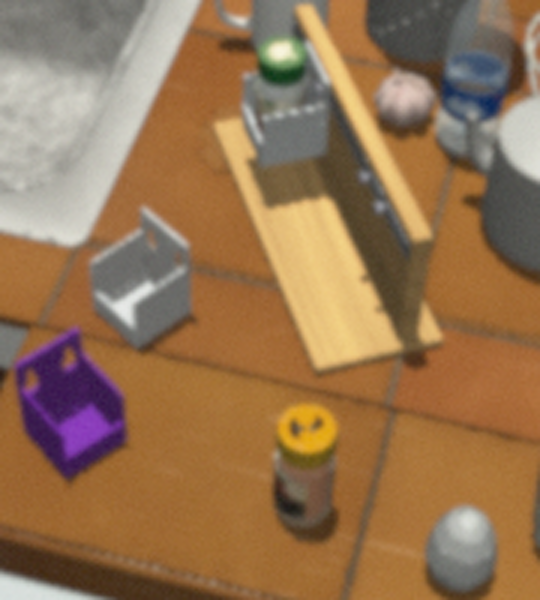

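The crops confirm it. The white holder, at top-crop (245,385), has its tall back plate toward the panel. The purple one, at (360,530), is the look-alike. The two stud heads show at top-crop (319,131) and (366,142), and the yellow cap at (561,361).

```bash
cat > h.py <<'E'
from station import *
import numpy as np, cv2
from scipy.spatial.transform import Rotation as Rn
def ray(m,u,v):
    f=200/np.tan(np.radians(m["fov_y"])/2)
    d=m["R"].T@np.array([(u-m["cx"])/f,(v-m["cy"])/f,1]); return -m["R"].T@m["t"],d
def at_z(m,u,v,z):
    o,d=ray(m,u,v); return o+d*(z-o[2])/d[2]
def proj(m,X):
    f=200/np.tan(np.radians(m["fov_y"])/2); c=m["R"]@np.asarray(X,float)+m["t"]
    return np.array([f*c[0]/c[2]+m["cx"],f*c[1]/c[2]+m["cy"]])
def down(yaw):  # tool down, jaws closing along world direction yaw+90deg (tool x along yaw)
    q=(Rn.from_euler("z",yaw)*Rn.from_euler("x",np.pi)).as_quat(); return [q[3],q[0],q[1],q[2]]
E
python3 - <<'E'
from h import *
m=camera_model("top")
P=lambda u,v,z:at_z(m,255+u/4.2,140+v/4.2,z)
for n,u,v,z in [("boardL",53,61,140),("boardR",443,151,140),("bkL",57,37,140),("bkR",449,127,140),("footL",42,185,10),("footR",415,273,10),("st1",319,131,120.5),("st2",366,142,120.5),
 ("hbL",197,350,86),("hbR",274,337,86),("hfL",212,437,24),("hfR",295,417,24),("jar",561,361,102),("timer",682,280,60),("hungjar",132,119,126),("purple",360,530,40)]: print(n,P(u,v,z).round(1))
s=camera_model("scene")
for n,u,v,z in [("jarcap",307,430,102),("timer top",462,515,65),("hold back top R",189,268,86),("hold backtopL",145,208,86),("footR-front",320,370,10),("footL",217,126,10)]: print("S",n,at_z(s,250+u/3,130+v/3,z).round(1))
wm=camera_model("wrist"); st=state(); print(wm, st["eef_pos"])
E
```

```text
boardL [660.4 108.8 140. ]
boardR [ 600.4 -178.5  140. ]
bkL [678.6 106.7 140. ]
bkR [ 618.4 -182.6  140. ]
footL [591.7 130.8  10. ]
footR [ 528.6 -168.3   10. ]
st1 [617.2 -88.1 120.5]
st2 [ 609.8 -123.1  120.5]
hbL [455.4  -1.5  86. ]
hbR [466.7 -58.7  86. ]
hfL [394.1 -12.3  24. ]
hfR [411.3 -76.1  24. ]
jar [ 453.  -270.5  102. ]
timer [ 521.6 -368.7   60. ]
hungjar [621.5  50.3 126. ]
purple [ 326.  -127.7   40. ]
S jarcap [ 452.4 -271.6  102. ]
S timer top [ 527.5 -368.    65. ]
S hold back top R [456.6 -79.8  86. ]
S hold backtopL [455.5  -2.8  86. ]
S footR-front [ 529.7 -171.9   10. ]
S footL [595.2 126.3  10. ]
{'fov_y': 65.25173497852937, 'cx': 321.11860938568043, 'cy': 189.53927537882856, 'R': array([[ 0.43354624,  0.90112981, -0.00165016],
       [ 0.86826269, -0.41724194,  0.2683823 ],
       [ 0.24115878, -0.11778891, -0.96331107]]), 't': array([-648.13080563,  -34.32275899,  377.99688917])} [281.75503247 585.16837543 244.36224953]
```

```bash
cat >> h.py <<'E'
PY=-0.207                       # panel yaw
ex=np.array([np.cos(PY),np.sin(PY),0]); ey=np.array([-np.sin(PY),np.cos(PY),0])
P0=np.array([631.5,-34.6,0.])   # panel origin
def pan(x,y,z): return P0+x*ex+y*ey+np.array([0,0,z])
E
python3 - <<'E'
from h import *
hy=0.23; hx=np.array([np.cos(hy),np.sin(hy),0]); O=np.array([461,-30,0.])
g=O-32*hx
a=g+[0,0,230]; b=pan(-60,-72,240)
for p,y in((a,hy+np.pi),(b,PY+np.pi),(pan(-32,-72,108),PY+np.pi),([453,-271,200],np.pi-.5),(pan(-33,-72,200),np.pi+PY)): print(p,np.round(solve_ik(p,down(y)),2))
p=state()["eef_pos"]; 
move_straight([p[0],p[1],380],v=250)
goto(b,down(PY+np.pi)); m1=camera_model("wrist"); i1=capture("wrist")
goto(a,down(hy+np.pi)); m2=camera_model("wrist"); i2=capture("wrist")
import pickle; pickle.dump((m1,m2),open("m.pkl","wb"))
cv2.imwrite("pics/w1.png",i1);cv2.imwrite("pics/w2.png",i2); print(state()["time"],state()["eef_pos"])
E
```

```text
[429.84267536 -37.29528075 230.        ] [-0.65  0.01  0.64  2.06 -0.    1.08  1.8 ]
[557.98309557 -92.73144384 240.        ] [-0.49  0.32  0.72  1.76 -0.23  1.15  1.67]
[585.38534856 -98.4861403  108.        ] [-0.35  0.5   0.59  1.83 -0.34  0.92  1.76]
[453, -271, 200] [-0.18  0.29  0.77  1.9  -0.23  1.04  1.76]
[584.40669667 -98.28061543 200.        ] [-0.43  0.41  0.68  1.75 -0.28  1.09  1.71]
4.1417 [430.9897715  -37.21212286 230.69468121]
```

View pics/w1.png

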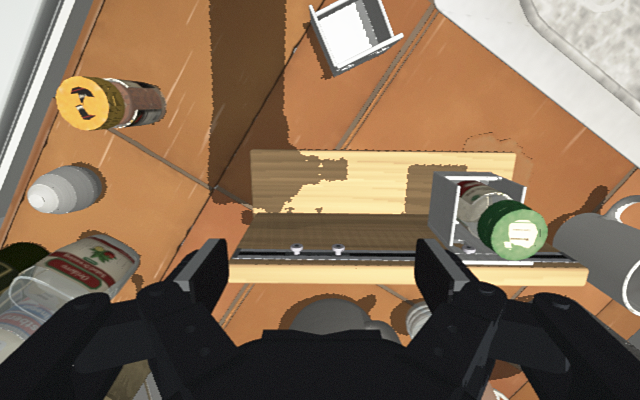

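View pics/w2.png

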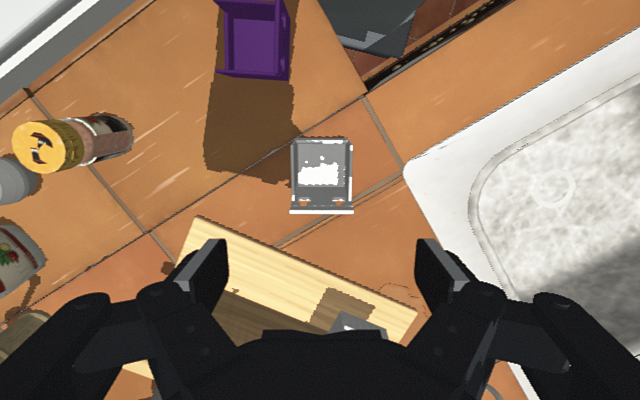

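w1 shows the stud heads at (296,248) and (338,248), the board's top front edge from (231,263) to (588,266), and the foot's front edge from (250,150) to (515,153). w2 shows the holder's back plate top edge from (290,212) to (354,212) and its front from (292,138) to (352,138), so it is square to the jaws.

Run:
```python
from h import *
import pickle
m1,m2=pickle.load(open("m.pkl","rb"))
def line(img,m,x0,x1,r0,r1,z,pol):  # subpixel edge: strongest vertical gradient per column
    g=cv2.cvtColor(cv2.imread(img),cv2.COLOR_BGR2GRAY).astype(float); g=cv2.GaussianBlur(g,(0,0),1); d=np.diff(g,axis=0)*pol
    c=np.arange(x0,x1); r=r0+np.argmax(d[r0:r1,x0:x1],axis=0)+.5
    k=np.polyfit(c,r,1); ok=abs(r-np.polyval(k,c))<1.5; k=np.polyfit(c[ok],r[ok],1)
    A,B=[at_z(m,u,np.polyval(k,u),z) for u in(x0,x1)]; y=A-B if A[1]>B[1] else B-A
    return A.round(1),B.round(1),"yaw",round(float(np.arctan2(-y[0],y[1])),4)
print("boardtop",line("pics/w1.png",m1,240,410,258,270,140,1))
print("footfront",line("pics/w1.png",m1,350,510,145,160,10,1))
for u,v in((296,248),(338,248),(231,263),(588,266)): 
    X=at_z(m1,u,v,120.5 if v==248 else 140); d=X-P0; print(X.round(1),"pan",(d@ex).round(1),(d@ey).round(1))
for u,v,z in((290,212,86),(354,212,86),(292,138,24),(352,138,24),(291,140,60),(353,140,60)): print("h",at_z(m2,u,v,z).round(1))
for u,v in((80,102),): print("jar",at_z(m1,u,v,102))
print("jar2",at_z(m2,48,146,102))
g1=cv2.imread("pics/w1.png")[225:290,220:420]; g2=cv2.imread("pics/w2.png")[125:225,270:375]
g=np.hstack([cv2.resize(g1,(480,156),interpolation=2),np.zeros((156,5,3),np.uint8)]); h=cv2.resize(g2,(420,400),interpolation=2)
c=np.zeros((560,800,3),np.uint8); c[:260,:800]=cv2.resize(g1,(800,260),interpolation=2); c[260:,:315]=cv2.resize(g2,(315,300),interpolation=2)
cv2.imwrite("pics/z.png",c)
```

```text
boardtop (array([ 601.2, -168.4,  140. ]), array([630.6, -33.6, 140. ]), 'yaw', -0.2147)
footfront (array([550.3, -56.6,  10. ]), array([589.7, 123.4,  10. ]), 'yaw', -0.2156)
[ 605.5 -124.3  120.5] pan -7.0 -93.2
[612.9 -88.7 120.5] pan -7.1 -56.7
[ 598.7 -175.2  140. ] pan -3.2 -144.4
[660.4 108.1 140. ] pan -1.0 145.6
h [464.8 -58.4  86. ]
h [451.3  -0.8  86. ]
h [405.9 -74.4  24. ]
h [391.3 -12.4  24. ]
h [403.4 -72.7  60. ]
h [389.9 -15.4  60. ]
jar [ 450.31867735 -271.56986491  102.        ]
jar2 [ 448.05780122 -262.71995567  102.        ]
```

View pics/z.png

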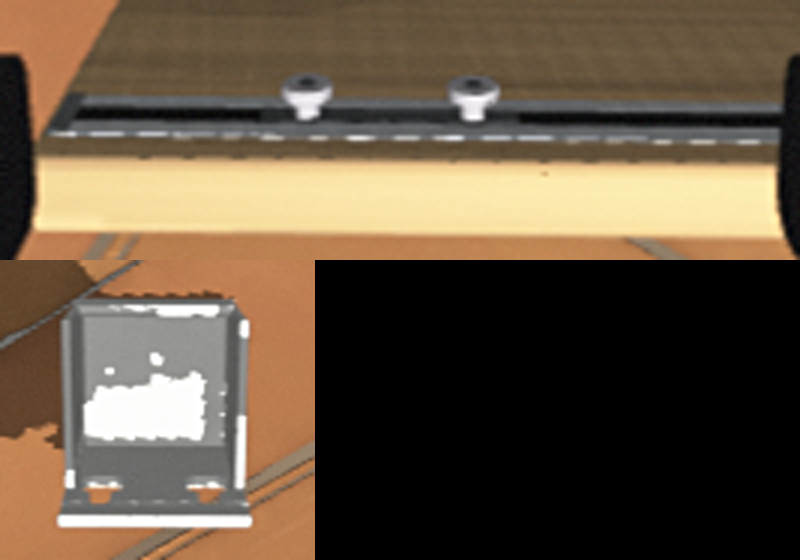

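The zoom shows the two stud heads at about (296.5,247) and (338.3,247) in w1. Their measured spacing is 36.5 mm against the true 36, and the middle is near (609,-106). The holder's two keyholes are visible, and its measured depth is 61 mm, as it should be. Next I'll grasp it and take it to a standoff.

```bash
sed -i 's/^PY=.*/PY=-0.213/; s/^P0=.*/P0=np.array([616.,-107.7,0.])  # stud middle on the board face/' h.py
python3 - <<'E'
from h import *
hy=0.23; q=down(hy+np.pi); g=np.array([427.8,-36.8,0])
move_straight(g+[0,0,41],v=120,orientation=q); gripper_to(50); sleep(.2)
s=state(); print("grasp",s["eef_pos"],s["gripper_width"],s["gripper_force"],s["ft_force"])
move_straight(g+[0,0,190],v=200)
Q=down(PY+np.pi)
move_straight(pan(-45-32,0,190),v=200,orientation=Q)
move_straight(pan(-45-32,0,109),v=120); sleep(.3)
s=state(); print(s["time"],s["eef_pos"],"cmd",pan(-77,0,109),s["gripper_width"],s["ft_force"],s["ft_torque"])
m=camera_model("wrist"); i=capture("wrist"); cv2.imwrite("pics/w3.png",i)
import pickle; pickle.dump((m,s),open("m3.pkl","wb"))
cv2.imwrite("pics/w3c.png",cv2.resize(i[120:320,200:440],None,fx=3,fy=3,interpolation=2))
R=Rn.from_quat(np.roll(s["orientation"],-1)); print(R.as_matrix().round(4))
E
```

```text
grasp [428.33132594 -36.74408749  41.60714491] 59.14138224381476 64.5852541923523 [-0.29774341  0.39375772  5.04899958]
9.2167 [541.11831817 -91.43218343 109.52122147] cmd [540.74011262 -91.42273514 109.        ] 59.061899496791 [ 0.47757449  0.76438031 -2.29335366] [-0.0485207  -0.03014181 -0.01895419]
[[-9.774e-01  2.113e-01  1.000e-03]
 [ 2.113e-01  9.774e-01  1.000e-04]
 [-1.000e-03  3.000e-04 -1.000e+00]]
```

View pics/w3c.png

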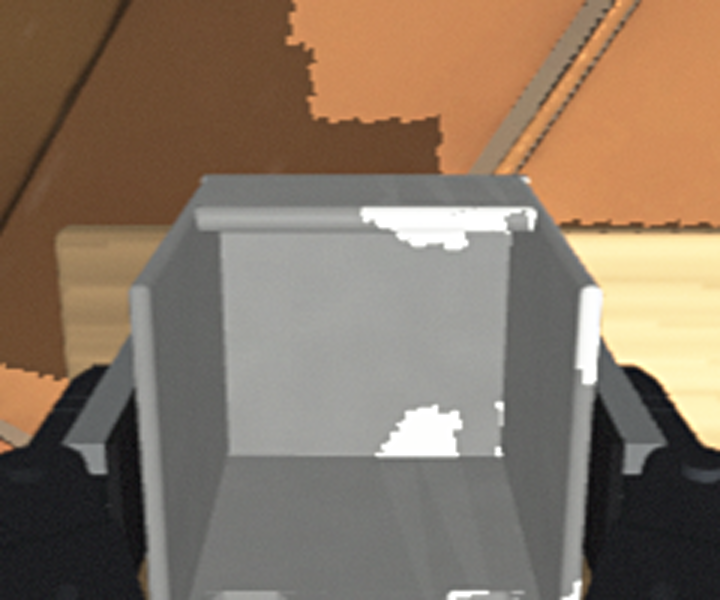

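The crop shows the holder held squarely, with its floor visible. The plate top and studs lie lower in the picture, so I'll predict where they project before spending another view.

Run:
```python
from h import *
import pickle
m,s=pickle.load(open("m3.pkl","rb"))
for n,X in dict(st1=pan(-8.5,-18,120.5),st2=pan(-8.5,18,120.5),plL=pan(-45,30,154),plR=pan(-45,-30,154),brdtop=pan(0,-70,140)).items(): print(n,proj(m,X).round(1))
# hypothetical retreat/raise: camera moves rigidly with the tool
c=-m["R"].T@m["t"]
for dx,dz in((0,0),(-30,0),(-30,60),(-50,40),(-60,80),(-20,70)):
    sh=dx*ex+np.array([0,0,dz]); mm=dict(m,t=m["t"]-m["R"]@sh)
    print(dx,dz,"stud",proj(mm,pan(-8.5,0,120.5)).round(0),"plate",proj(mm,pan(-45,0,154)+sh).round(0))
i=cv2.imread("pics/w3.png"); print(i[280:400:8,318].tolist())
```

```text
st1 [284.9 399.7]
st2 [360.1 399.7]
plL [410.4 406. ]
plR [235.8 406.1]
brdtop [158.1 457.4]
0 0 stud [322. 400.] plate [323. 406.]
-30 0 stud [322. 446.] plate [323. 406.]
-30 60 stud [322. 354.] plate [323. 406.]
-50 40 stud [322. 403.] plate [323. 406.]
-60 80 stud [322. 366.] plate [323. 406.]
-20 70 stud [322. 331.] plate [323. 406.]
[[116, 118, 116], [114, 116, 116], [116, 118, 117], [116, 119, 119], [113, 114, 115], [116, 117, 117], [115, 119, 118], [28, 26, 25], [33, 30, 31], [30, 28, 27], [32, 30, 29], [32, 31, 31], [31, 29, 28], [30, 26, 25], [31, 29, 28]]
```

```bash
cat >> h.py <<'E'
def rel():
    d=state()["eef_pos"]-P0; return np.round([d@ex+32,d@ey,d[2]],2)   # holder back-face coords relative to stud middle; z of TCP
def ft(): f=state()["ft_force"]; return np.round([f@ex,f@ey,f[2]],2)
E
python3 - <<'E'
from h import *
print(rel(),ft())
move_straight(pan(-15-32,0,108.7),v=60); print(rel(),ft())
c=move_straight(pan(8-32,0,108.7),v=12,contact_N=4); print(c,rel(),ft()); sleep(.2); print(rel(),ft(),state()["time"])
E
```

```text
[-4.4740e+01  7.0000e-02  1.0937e+02] [ 0.32 -0.47 -1.83]
[-15.18  -0.22 108.43] [-0.84  0.33 -2.32]
True [-2.4300e+00  9.0000e-02  1.0753e+02] [-1.42  0.13 -3.22]
[ -3.25   0.25 106.81] [-1.01  0.77 -2.67] 11.3083
```

Run:
```python
from h import *
X=-3.2-32
move_straight(pan(X-0.5,0,108.7),v=10); sleep(.2); print(rel(),ft())
for d in(4.5,-4.5):
    c=move_straight(pan(X-.5,d,108.7),v=8,contact_N=4); print(d,c,rel(),ft())
    sleep(.1);print(rel(),ft())
move_straight(pan(X-.5,0,108.7),v=10); sleep(.2); print(rel(),ft(),state()["time"])
```

```text
[-3.7300e+00  1.0000e-02  1.0866e+02] [ 0.23  0.18 -2.56]
4.5 True [ -4.37   2.17 108.01] [-0.17 -0.95 -0.94]
[ -5.06   2.15 107.41] [-1.14 -0.21 -1.38]
-4.5 True [ -5.26  -0.99 107.21] [ 0.08  0.31 -1.57]
[ -6.02  -1.03 106.53] [ 0.09 -0.36 -1.91]
[-3.7600e+00 -5.0000e-02  1.0867e+02] [ 0.08 -0.27 -2.03] 13.8333
```

Contacts came at y = +2.2 and -1.0, a window of about 3 mm (14 mm entry minus 11 mm head). The heads are therefore inside the entries, centred at y≈+0.6, with the board face at x≈-2.4. Now I'll slide it down.

Run:
```python
from h import *
X=-3.1-32
move_straight(pan(X,.6,108.7),v=10); print(rel(),ft())
c=move_straight(pan(X,.6,90.5),v=15,contact_N=7); print(c,rel(),ft()); sleep(.2); print(rel(),ft(),state()["time"])
```

```text
[ -3.05   0.71 108.69] [-0.31 -0.38 -1.65]
True [-3.07  0.62 91.61] [-0.47  0.37  6.4 ]
[-3.11  0.65 91.59] [-0.92  0.65  5.43] 15.3833
```

Run:
```python
from h import *
c=move_straight(pan(-38.5,.6,91.6),v=8,contact_N=4); print("pull",c,rel(),ft())
move_straight(pan(-34.9,.6,91.6),v=8); sleep(.2); print(rel(),ft())
gripper_to(85); sleep(.3); s=state(); print(s["gripper_width"],rel(),ft())
c=move_straight(pan(-34.9,.6,215),v=120,contact_N=8); print(c,rel())
move_straight(pan(-75,.6,250),v=150); sleep(.1)
m=camera_model("wrist"); i=capture("wrist"); cv2.imwrite("pics/w4.png",i)
import pickle; pickle.dump(m,open("m4.pkl","wb")); print(state()["time"])
```

```text
pull True [-3.24  0.64 91.69] [-0.28 -0.06  3.27]
[-3.12  0.59 91.63] [-3.35  1.27  4.63]
85.08514643459777 [-2.9   0.59 91.58] [ 0.05 -0.14 -0.57]
False [ -3.51   0.71 214.14]
18.6083
```

View pics/w4.png

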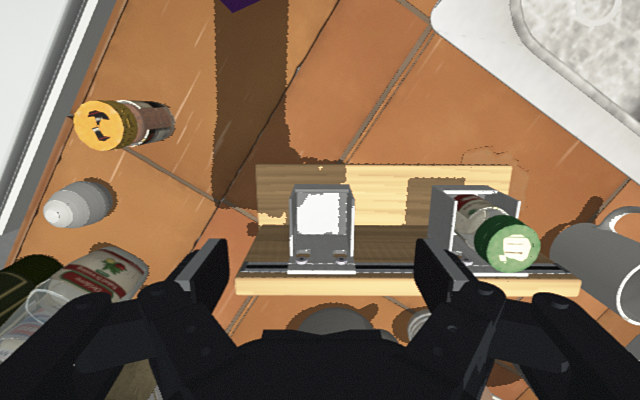

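The picture shows the holder hung on the studs, with the heads visible in the slots at (303,257) and (341,257), level with the track and its neighbour. The jar cap is at (97,125). Now the jar: I'll close once along panel x to centre it, then turn and grasp along panel y.

Run:
```python
from h import *
import pickle
m=pickle.load(open("m4.pkl","rb"))
for n,u,v,z in(("backtop",321.5,272.5,136),("liptop",321.5,185,74)):
    X=at_z(m,u,v,z)-P0; print(n,(X@ex).round(1),(X@ey).round(1))
print("jar",at_z(m,98,125,102))
J=np.array([452,-271,0.]); Q=down(PY+np.pi)
Q2=next(down(y) for y in(PY+np.pi/2,PY-np.pi/2) if solve_ik(J+[0,0,78],down(y)) is not None)
goto(J+[0,0,200],Q2)
c=move_straight(J+[0,0,78],v=120,contact_N=8); print("down",c,state()["eef_pos"])
if not c:
    gripper_to(38); s=state(); print("w",s["gripper_width"],s["eef_pos"],s["time"])
    gripper_to(85)
```

```text
backtop -4.2 0.3
liptop -66.5 0.2
jar [ 451.01753347 -270.29575954  102.        ]
down False [ 452.50626234 -271.43326446   78.65892591]
w 41.95475689472078 [ 452.5095158  -271.25757059   78.61793396] 21.1667
```

Run:
```python
from h import *
J=np.array([452.4,-271.2,0.]); Q=down(PY+np.pi)
move_straight(J+[0,0,132],v=120); goto(J+[0,0,132],Q)
c=move_straight(J+[0,0,77],v=100,contact_N=8); gripper_to(35); sleep(.1); s=state(); zg=s["eef_pos"][2]; print(c,"zg",zg,s["gripper_width"],s["eef_pos"])
move_straight(J+[0,0,250],v=200)
move_straight(pan(-36.5,.6,250),v=250)
move_straight(pan(-36.5,.6,zg+145),v=120); sleep(.2); print(rel()-[32,0,0],ft(),state()["gripper_width"],state()["time"])
c=move_straight(pan(-36.5,.6,zg+62),v=40,contact_N=4); print("in",c,rel()-[32,0,0],"bottom",rel()[2]-zg,ft(),state()["time"])
open("zg","w").write(str(zg))
```

```text
False zg 77.73273038195894 42.392873257249335 [ 452.96963464 -271.36507101   77.73273038]
[-36.01   0.29 223.62] [ 0.35 -0.13 -0.04] 41.86052995526183 27.325
in False [-36.11   0.6  140.04] bottom 62.30726961804105 [1.78 0.42 0.8 ] 29.55
```

Run:
```python
from h import *
zg=float(open("zg").read()); z=zg+61.7; r=[]
for d in(6,-6):
    c=move_straight(pan(-36.5+d,.6,z),v=10,contact_N=3); r.append(rel()[0]-32); print(d,c,rel()-[32,0,0],ft())
    move_straight(pan(-36.5,.6,z),v=15); sleep(.1)
print(r,ft(),state()["time"])
```

```text
6 False [-30.63   0.57 139.35] [-0.69  0.08 -0.69]
-6 True [-39.52   0.61 139.92] [ 1.01 -0.71 -1.11]
[np.float64(-30.63), np.float64(-39.519999999999996)] [-0.04  0.27 -0.2 ] 31.875
```

Run:
```python
from h import *
zg=float(open("zg").read()); X=-35
move_straight(pan(X,.6,zg+57),v=25,contact_N=5); sleep(.15); print(rel()-[32,0,zg],ft())
c=move_straight(pan(X,.6,zg+50.5),v=8,contact_N=3); print(c,rel()-[32,0,zg],ft()); sleep(.1)
gripper_to(70); sleep(.2); print(state()["gripper_width"],ft())
c=move_straight(pan(X,.6,zg+145),v=80,contact_N=8); print(c)
move_straight(pan(-100,.6,270),v=200); sleep(.2)
cv2.imwrite("pics/w5.png",capture("wrist")); cv2.imwrite("pics/s5.png",cv2.resize(np.hstack([capture("wrist")[100:320,180:560],capture("scene")[110:330,250:450]]),None,fx=1.37,fy=1.37,interpolation=2)); print(state()["time"])
```

```text
[-35.07         0.55        57.00726962] [-0.22  1.44 -0.77]
True [-35.12         0.64        52.22726962] [0.5  1.01 4.49]
69.92270723442934 [ 0.51 -0.22  0.58]
False
35.8833
```

View pics/s5.png

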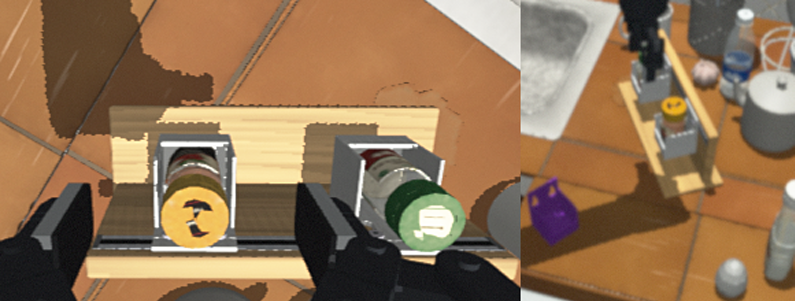

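The jar stands upright in the hung holder: the yellow cap is at (193,218) in the wrist crop and at (674,105) in the scene crop. The holder is flush with the board, the neighbouring jar is undisturbed and the gripper is clear, so I'm handing in.

```bash
python3 -c "
from h import *
print(sign_off(), state()['time'])"
```

```text
the job is handed in; nothing more can be done
the job is handed in; nothing more can be done
```

The white holder hangs locked and flush on its studs with the yellow-capped jar standing upright in it, and I handed the job in after about 36 s of robot time; no verdict came back.

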